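# Push the evidence jar through the posts to the photo stop

## Task

Push the large black-lidded evidence jar across the bench, through the narrow gap between the two steel posts of the photo station, and on until it rests against the stop bar behind them, about half-way along the bar. Only push it: it stays flat on the bench, never lifted or tipped, and the other things are left standing where they are. Finish with the hand clear.

Things in the scene. Friction and masses are not known exactly. Their poses are not given: they have to be found in the camera images.
- evidence_jar: Large evidence jar, loose: squat round clear-plastic jar, black lid with a blank white disc, brass cartridge inside. Lid 100 mm in diameter (z 27 to 45 mm), clear body below it 96 mm, 45 mm high overall, 0.15 to 0.31 kg. Too wide to grip across. Origin: centre of its underside, on the bench (z = 0); z axis up. Slides with ordinary friction.
- station: Photo station, fixed; its place and turn vary. Origin: on the bench midway between its two posts. +y: the way the jar goes through the gap to the stop bar (within about 20 degrees of world +y); x: from post to post. Posts: dark steel, round, 36 mm in diameter, 45 mm high, centres at x = -72 and +72 mm, y = 0. The gap is 108 mm, so 4 mm to spare each side of the jar.
- station_stop (a point): Middle of the front face of the station's stop bar, at bench level, 160 mm beyond the middle of the gap. Fixed aluminium bar, 120 mm long along the station's x, 16 mm thick, 40 mm high. A flat grey card with a scale (1 mm, no obstacle) lies between posts and bar.
- station_seat (a point): The point on the bench at which the jar's underside centre lies when the jar rests against the middle of the stop bar: 110 mm beyond the middle of the gap, along the station's +y.
- small_jar: Bystander, loose: a small jar of the same make as the large one, 50 mm in diameter, 42 mm high. Origin: centre of its underside. It starts on the posts' near side (world -y), as the large jar does; either may be the one closer to the robot.
- amber_bottle: Bystander, loose: amber glass bottle, white cap, 48 mm in diameter, 85 mm high, beyond the station. Origin: centre of its underside.
- carton: Bystander, loose: small cardboard carton, 50 x 80 x 35 mm high, on the robot's side of the station. Origin: centre of its underside.

How it is judged (in metres and radians):
On the way:
1. the large jar is in the gap, between the two posts, flat on the bench (y of evidence_jar in the frame of station between -0.015 and 0.015 m and x of evidence_jar in the frame of station between -0.01 and 0.01 m and height (world z) of evidence_jar below 0.006 m), for 0.05 s.
At the end, for the whole second after the job is handed in: The large jar stands flat and still on the bench past the posts, against the stop bar (gap to the bar under 6 mm), its centre within 25 mm of the middle of the bar (y of evidence_jar in the frame of station between 0.104 and 0.115 m and x of evidence_jar in the frame of station between -0.025 and 0.025 m and height (world z) of evidence_jar below 0.005 m and angle between evidence_jar's own z axis and vertical below 0.06 rad and linear speed of evidence_jar below 0.01 m/s); the robot touches nothing.
It fails at once if the large jar is lifted off the bench (10 mm) (height (world z) of evidence_jar above 0.01 m).
It fails at once if the large jar is tipped (over 0.25 rad) (angle between evidence_jar's own z axis and vertical above 0.25 rad).
It fails at once if the small jar is moved (over 20 mm) or knocked over (distance of small_jar from where it was at the start of the episode above 0.02 m or angle between small_jar's own z axis and vertical above 0.4 rad).
It fails at once if the amber bottle is moved (over 20 mm) or knocked over (distance of amber_bottle from where it was at the start of the episode above 0.02 m or angle between amber_bottle's own z axis and vertical above 0.4 rad).
It fails at once if the carton is moved (over 20 mm) or knocked over (distance of carton from where it was at the start of the episode above 0.02 m or angle between carton's own z axis and vertical above 0.4 rad).
It also fails if it takes over 53 s, if anything falls off the work surface, if the arm or the gripper's body presses on something with over 40 N, if the wrist force passes 120 N, or if a joint passes its speed limit or range.

## Robot

A 6-joint arm with a two-finger parallel gripper is mounted at the origin on the work surface. World frame = base frame: x ahead of the robot, y to its left, z up, the work surface at z = 0. Lengths are in mm, angles in degrees, forces in N, time in s.
With the tool pointing down it reaches from about 225 to 875 mm from the base axis. Payload 3.4 kg.
Tool frame: the origin (TCP) lies midway between the tips of the shut fingers; the grasp point (between the pads) lies 19 mm behind it; z points along the fingers, y is the line along which they close (so a half turn about z gives the same grasp; the last joint's range is limited). The gripper opens to 85 mm and grips with 20 to 120 N. Pads are 22 mm wide; open, the fingers measure 114 mm over their backs; the gripper's body (76 mm by 85 mm) begins 54 mm behind the grasp point. The pads swing forward as they close: fully open they stand 13 mm farther back than shut.
Start: joints at [-81.074, 15.808, 86.224, -0, 77.962, -6.933], TCP at [157.133, -553.147, 231.328] pointing down, gripper open.
Joint ranges: [-165.64, 165.64], [-43.16, 119.46], [12.63, 154.43], [-67.54, 247.53], [6.08, 155.33], [-154.97, 154.97]. Speed limits (degrees/s): [147.25, 147.25, 180, 180, 180, 180].

## Interface

Orientations are given as a 3x3 rotation matrix whose columns are the frame's x, y, z axes.
In Python, from station import robot gives the robot as it stands.
- The arm moves only by the tool step_arm, never from a script. Its argument "steps" is a list of rows, each a list of 3 entries, a list of its own where there are three numbers: the shift along the tool's x, y, z normalised to -1 to 1, where 1 is 800 mm, then the turn about the tool's z normalised to -1 to 1, where 1 is 0.1 rad, then the closure, from -1 (fully open) to 1 (shut). A call has 1 to 12 rows; each row shifts and turns the commanded pose from where the row before left it, along the tool's axes as they then stand; what a row does not reach is not made up. A row lasts 1/8 s, in which the tool goes at most 62.5 mm and 10.7 degrees, less where a joint would pass 70% of its speed; a pose out of reach is approached as far as the arm can. A call with a number of a shift or a turn outside -1 to 1 is refused whole. A call with a gripper value outside its range is refused whole. The fingers move at their own pace and stop on an object; "grip_force" is the grip in N (left out, the last holds). Time passes only in rows, so rows that do not move let the fingers close. It gives the time, the measured TCP pose, the force, the opening and the grip force at its end, in the units of the state.
- robot.state(): the state, without advancing time (a new reading comes with each control period).
- robot.snapshot(name): name is "scene" or "side" or "wrist"; returns (picture, depth): 384x512x3 uint8, blue, green, red; 384x512 float32, mm along the optical axis (not along the pixel's ray), 0 where there is no reading.
- robot.camera_params(name): a dict with "fovy" (degrees; the focal length in pixels is half the picture's height over the tangent of half this angle, whatever the lens; pixels are square), "cx", "cy" (the principal point, pixels), "k1" (the pictures are not rectified: a ray, as slopes to the right and down, at radius r is drawn at 1 + k1 r^2 times it, then the intrinsics apply), "extrinsics" (4x4, takes a point from camera to world coordinates). Camera axes: x right, y up, looking along -z (the intrinsics and any distortion apply to the point x, -y, -z); pixel columns grow to the right and rows downward; lengths in mm; the calibration is good to about 2 mm. A picture is of the moment at which its call begins: read the wrist's pose just before it. camera_params takes no time and is no camera call; for the wrist camera it gives the pose at the moment of the call.
- robot.hand_in(): hands the job in; it is judged then, once.
The state is a dict: "clock": time; "joints": joint angles; "joint_velocities": joint speeds; "joint_efforts": joint torques, N m; "tool_pos": TCP position; "eef_rot": TCP orientation; "contact_force": force on the tool from outside, world axes, zero at the start; "wrist_torque": the same for the moment, N m; "gripper_width": finger opening in mm; "finger_force": force on a finger pad.
Only numpy, scipy, OpenCV 4.12 (cv2) and the standard library are available. Lean on these libraries where they do the work, as an engineer would, in place of code of your own. Each camera call takes 0.05 s, during which the arm holds its last target. There are 200 camera calls.

## Working session

There is one attempt and no reset: what is moved stays moved. The work goes in short steps, Python scripts to look and compute and a tool call to move; the robot and the scene stay as the last step left them, time stands still between calls to the robot, and variables do not carry over. Pictures are saved under pics/ and viewed, at most 10 in all, crops included, and the job is handed in when it is done.

Besides the shell and the picture viewer there is one more tool, called by a JSON object that holds its "api" and its "payload", one argument or row to a line. step_arm: Moves the arm, as the interface text tells. Its arguments: {"type":"object","properties":{"steps":{"type":"array","items":{"type":"array"}},"grip_force":{"type":"number"}},"required":["steps"]}

```bash
mkdir -p pics
cat > h.py <<'E'
import numpy as np, cv2
from station import robot
def ray(name,px,P=None):
    P=P or robot.camera_params(name); f=192/np.tan(np.radians(P["fovy"])/2)
    K=np.array([[f,0,P["cx"]],[0,f,P["cy"]],[0,0,1]])
    u=cv2.undistortPoints(np.array(px,float).reshape(-1,1,2),K,np.array([P["k1"],0,0,0,0.]))[:,0]
    E=np.array(P["extrinsics"]); d=np.c_[u[:,0],-u[:,1],-np.ones(len(u))]@E[:3,:3].T
    return E[:3,3],d
def plane(name,px,z,P=None):
    o,d=ray(name,px,P); return o+d*((z-o[2])/d[:,2])[:,None]
def cloud(name,dep,P=None):
    v,u=np.mgrid[:384,:512]; o,d=ray(name,np.c_[u.ravel(),v.ravel()],P)
    return (o+d*dep.reshape(-1,1)).reshape(384,512,3)
E
python3 - <<'E'
from h import *
ims=[]
for n in("scene","side"):
    P=robot.camera_params(n);p,d=robot.snapshot(n);ims.append(p);np.savez("pics/%s0.npz"%n,p=p,d=d);print(n,P)
cv2.imwrite("pics/a.png",cv2.resize(ims[0],(800,600)));cv2.imwrite("pics/b.png",cv2.resize(ims[1],(800,600)))
s=robot.state();print(s["clock"],s["tool_pos"],s["eef_rot"])
E
```

```text
scene {'fovy': 54.52305232272389, 'cx': 262.6086172988613, 'cy': 187.58336973498606, 'k1': 0.015966424480674386, 'extrinsics': array([[ 3.25292449e-01, -5.16656049e-01,  7.91992014e-01,
         1.11218371e+03],
       [ 9.45541355e-01,  1.88059961e-01, -2.65678370e-01,
        -2.20561069e+02],
       [-1.16776499e-02,  8.35284370e-01,  5.49694146e-01,
         4.40532192e+02],
       [ 0.00000000e+00,  0.00000000e+00,  0.00000000e+00,
         1.00000000e+00]])}
side {'fovy': 50.32384527443258, 'cx': 252.05562693659562, 'cy': 197.58278055237975, 'k1': 0.04993853383903428, 'extrinsics': array([[-9.97041529e-01,  5.44578087e-02, -5.42451586e-02,
         5.29194154e+02],
       [-7.48994541e-02, -5.29767123e-01,  8.44829490e-01,
         7.38702469e+02],
       [ 1.72702612e-02,  8.46393019e-01,  5.32278682e-01,
         5.21871943e+02],
       [ 0.00000000e+00,  0.00000000e+00,  0.00000000e+00,
         1.00000000e+00]])}
0.1 [ 157.05946834 -552.62750954  230.52524225] [[ 9.61935154e-01  2.73277697e-01 -2.43625177e-04]
 [ 2.73277723e-01 -9.61933793e-01  1.63238771e-03]
 [ 2.11743864e-04 -1.63682846e-03 -9.99998638e-01]]
```

View pics/a.png

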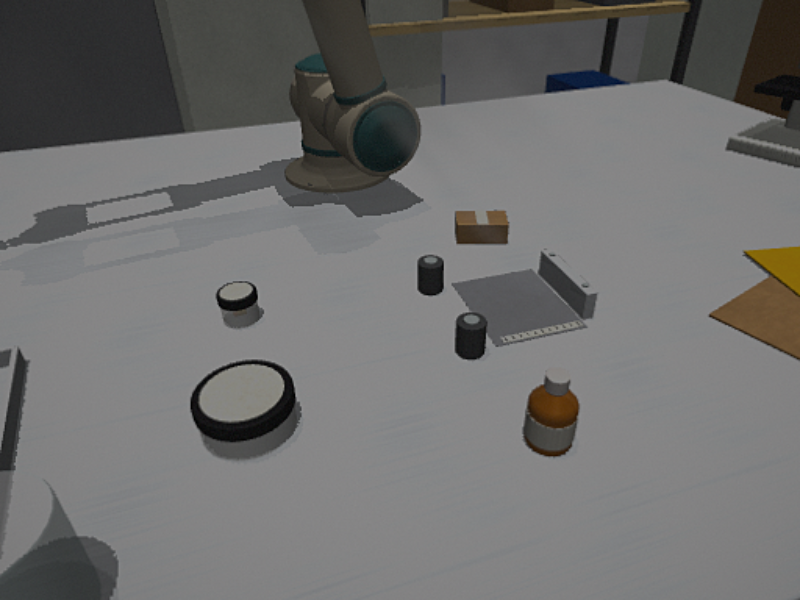

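View pics/b.png

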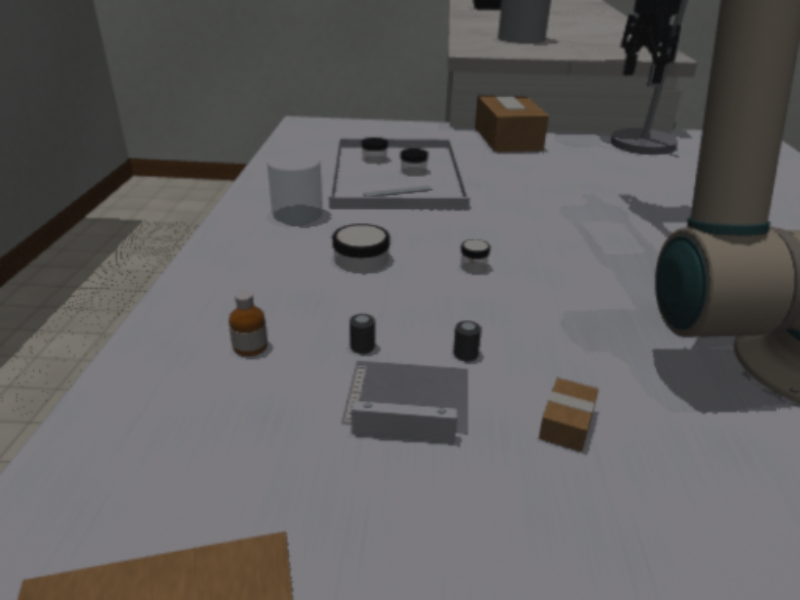

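The scene view (800x600) shows the large jar's lid at (243,398), the small jar at (238,293), post tops at (431,261) and (471,320), the stop bar at (567,283), the bottle at (552,415) and the carton at (481,227). The side view shows the lid at (361,240), post tops at (363,320) and (467,326), and the bar at (405,418).

Run:
```python
from h import *
for n in("scene","side"):
    a=np.load("pics/%s0.npz"%n);C=cloud(n,a["d"]);ok=(a["d"]>0)
    m=(ok&(C[...,2]>15)&(C[...,2]<100)&(np.abs(C[...,1])<520)&(C[...,0]>200)&(C[...,0]<900)).astype(np.uint8)
    k,L,S,c=cv2.connectedComponentsWithStats(m)
    for i in range(1,k):
        if S[i,4]<40: continue
        p=C[L==i]; zt=np.percentile(p[:,2],97); t=p[p[:,2]>zt-5]
        (cx,cy),(w,h),an=cv2.minAreaRect(t[:,:2].astype(np.float32)); 
        print(n,c[i].round(),S[i,4],"z%.0f"%zt,"rect %.0f %.0f  %.0fx%.0f a%.1f"%(cx,cy,w,h,an),"med",np.median(t,0).round())
def blob(n,u,v,r,lo,hi,z):
    a=np.load("pics/%s0.npz"%n)["p"];g=a.max(2);m=np.zeros_like(g);cv2.circle(m,(u,v),r,1,-1)
    m&=((g>=lo)&(g<=hi)).astype(np.uint8)
    k,L,S,c=cv2.connectedComponentsWithStats(m);i=1+np.argmax(S[1:,4]);print(n,S[i,4],plane(n,c[i:i+1],z)[0].round(1))
for n,L in(("scene",[(155,254,40),(152,188,16)]),("side",[(231,153,24),(304,157,12)])):
    for (u,v,r),z in zip(L,(45,42)): blob(n,u,v,r,140,255,z)
for n,L in(("scene",[(276,167),(301,205)]),("side",[(232,205),(299,209)])):
    for u,v in L:
        blob(n,u,v,7,75,255,45)
```

```text
scene [246. 106.] 260 z100 rect 229 33  108x25 a89.7 med [233.  29.  97.]
scene [308. 142.] 527 z36 rect 359 151  80x51 a70.1 med [363. 149.  35.]
scene [363. 179.] 612 z41 rect 552 187  17x121 a89.1 med [558. 185.  39.]
scene [275. 173.] 305 z47 rect 476 21  32x36 a21.1 med [478.  20.  45.]
scene [152. 191.] 519 z43 rect 457 -233  47x50 a46.7 med [ 461. -233.   42.]
scene [301. 212.] 419 z47 rect 620 17  35x33 a12.4 med [622.  17.  45.]
scene [  5. 253.] 486 z25 rect 552 -475  192x18 a9.3 med [ 540. -475.   24.]
scene [156. 258.] 3026 z46 rect 652 -243  98x100 a87.5 med [ 657. -244.   45.]
scene [353. 262.] 1338 z85 rect 773 34  21x24 a63.2 med [775.  32.  84.]
scene [ 35. 364.] 1915 z99 rect 814 -378  15x66 a69.8 med [ 828. -378.   97.]
side [189. 124.] 896 z97 rect 795 -390  96x42 a13.1 med [ 788. -378.   96.]
side [255. 127.] 400 z28 rect 604 -482  289x66 a0.9 med [ 602. -472.   25.]
side [231. 156.] 835 z48 rect 651 -245  96x101 a7.5 med [ 651. -239.   47.]
side [304. 161.] 289 z46 rect 457 -234  47x48 a10.9 med [ 456. -231.   44.]
side [158. 206.] 681 z86 rect 774 33  21x23 a41.4 med [774.  36.  86.]
side [433. 207.] 197 z99 rect 227 41  20x97 a20.2 med [224.  73.  97.]
side [232. 211.] 320 z49 rect 618 18  35x33 a71.8 med [618.  20.  47.]
side [299. 215.] 326 z49 rect 475 20  33x34 a82.0 med [475.  23.  47.]
side [364. 262.] 1063 z38 rect 359 149  82x49 a70.6 med [360. 154.  37.]
side [259. 267.] 1126 z43 rect 551 186  19x119 a89.2 med [550. 188.  41.]
scene 111 [ 628.7 -225.2   45. ]
scene 47 [ 450.2 -223.    42. ]Traceback (most recent call last):
  File "<stdin>", line 16, in <module>
  File "<stdin>", line 14, in blob
    return _wrapfunc(a, 'argmax', axis=axis, out=out, **kwds)
    return bound(*args, **kwds)
ValueError: attempt to get argmax of an empty sequence
```

Jar is at (651.5,-244) and the station origin at about (547.5,19), turned about -1.2°. First I push diagonally onto the station axis with a part-closed two-finger cradle, then straight through the gap.

{"api": "step_arm", "payload": {
  "steps": [
    [[0.061,-0.01,0],0,-0.4],
    [[0.062,-0.01,0],0,-0.4],
    [[0.062,-0.01,0],0,-0.4],
    [[0.062,-0.01,0],0,-0.4],
    [[0.062,-0.01,0],0,-0.4],
    [[0.062,-0.01,0],0,-0.4],
    [[0.062,-0.01,0],0,-0.4],
    [[0.062,-0.01,0],0,-0.4],
    [[0.062,-0.01,0],0,-0.4],
    [[0.061,-0.01,0],0,-0.4],
    [[0.061,-0.009,0],0,-0.4],
    [[0.061,-0.008,0],0,-0.4]
  ]
}}

```text
clock: 1.6
tool_pos: [702.2, -300.4, 230.6]
eef_rot: [[0.962, 0.273, -0.001], [0.273, -0.962, 0.0], [-0.001, -0.001, -1.0]]
contact_force: [0.2, -0.2, -0.3]
gripper_width: 59.5
finger_force: 0.0
```

{"api": "step_arm", "payload": {
  "steps": [
    [[0,0,0],-1,-0.4],
    [[0,0,0],-1,-0.4],
    [[0,0,0],-1,-0.4],
    [[0,0,0],-1,-0.4],
    [[0,0,0],-1,-0.4],
    [[0,0,0],-1,-0.4],
    [[0,0,0],-1,-0.4],
    [[0,0,0],-1,-0.4],
    [[0,0,0],-1,-0.4],
    [[0,0,0],-1,-0.4]
  ]
}}

```text
clock: 2.85
tool_pos: [700.8, -301.2, 230.4]
eef_rot: [[0.287, 0.958, -0.001], [0.958, -0.287, 0.001], [0.0, -0.001, -1.0]]
contact_force: [0.1, -0.4, 0.3]
gripper_width: 59.8
finger_force: 0.0
```

{"api": "step_arm", "payload": {
  "steps": [
    [[0,0,0],-1,-0.4],
    [[0,0,0],-1,-0.4],
    [[0,0,0],-1,-0.4],
    [[0,0,0],-1,-0.4],
    [[0,0,0],-1,-0.4],
    [[0,0,0],-1,-0.4],
    [[0,0,0],-1,-0.4],
    [[0,0,0],-1,-0.4],
    [[0,0,0],-1,-0.4],
    [[0,0,0],-1,-0.4],
    [[0,0,0],0,-0.4],
    [[0,0,0],0,-0.4]
  ]
}}

```text
clock: 4.35
tool_pos: [700.9, -301.3, 230.8]
eef_rot: [[-0.648, 0.762, -0.001], [0.762, 0.648, 0.0], [0.001, -0.0, -1.0]]
contact_force: [-0.7, -0.6, 0.9]
gripper_width: 59.4
finger_force: 0.0
```

{"api": "step_arm", "payload": {
  "steps": [
    [[0,0,0.05],0,-0.4],
    [[0,0,0.05],0,-0.4],
    [[0,0,0.05],0,-0.4],
    [[0,0,0.05],0,-0.4],
    [[0,0,0.04],0,-0.4],
    [[0,0,0.02],0,-0.4],
    [[0,0,0.01],0,-0.4],
    [[0,0,0],0,-0.4],
    [[0,0,0],0,-0.4]
  ]
}}

```text
clock: 5.48
tool_pos: [702.0, -301.8, 17.0]
eef_rot: [[-0.649, 0.761, 0.002], [0.761, 0.649, -0.001], [-0.003, 0.001, -1.0]]
contact_force: [0.9, -0.2, -0.3]
gripper_width: 59.8
finger_force: 0.0
```

{"api": "step_arm", "payload": {
  "steps": [
    [[0.01,0,0],0,-0.4],
    [[0.01,0,0],0,-0.4],
    [[0.01,0,0],0,-0.4],
    [[0.01,0,0],0,-0.4],
    [[0.01,0,0],0,-0.4],
    [[0.01,0,0],0,-0.4],
    [[0.01,0,0],0,-0.4],
    [[0.01,0,0],0,-0.4],
    [[0.01,0,0],0,-0.4],
    [[0.01,0,0],0,-0.4],
    [[0.01,0,0],0,-0.4],
    [[0.01,0,0],0,-0.4]
  ]
}}

```text
clock: 6.98
tool_pos: [638.5, -228.0, 15.4]
eef_rot: [[-0.649, 0.761, 0.0], [0.761, 0.649, -0.0], [-0.0, 0.0, -1.0]]
contact_force: [1.6, -1.4, 1.5]
gripper_width: 59.8
finger_force: 1.0
```

```bash
cat >> h.py <<'E'
def jar():
    r=[]
    for n in("scene","side"):
        P=robot.camera_params(n);p,d=robot.snapshot(n);C=cloud(n,d)
        m=((d>0)&(C[...,2]>28)&(C[...,2]<52)&(np.abs(C[...,1]+70)<260)&(np.abs(C[...,0]-580)<150)&(p.max(2)<75)).astype(np.uint8)
        k,L,S,c=cv2.connectedComponentsWithStats(cv2.morphologyEx(m,cv2.MORPH_CLOSE,np.ones((5,5))))
        for i in range(1,k):
            if S[i,4]<60: continue
            q=C[(L==i)&(m>0)][:,:2].astype(np.float32);A=np.c_[2*q,np.ones(len(q))]
            print(n,c[i].round(),S[i,4],"rect",[np.round(v,1) for v in cv2.minAreaRect(q)],"circ",np.round(cv2.minEnclosingCircle(q)[0],1),round(cv2.minEnclosingCircle(q)[1],1))
        r.append(cv2.resize(p,(400,300)))
    s=robot.state();print(s["clock"],s["tool_pos"].round(1),np.array(s["eef_rot"])[:2,0].round(3),s["contact_force"])
    return np.hstack(r)
E
python3 -c "
from h import *
cv2.imwrite('pics/c.png',jar())"
```

```text
scene [361. 177.] 171 rect [array([552.2, 183.3]), array([ 10.4, 113.2]), np.float64(87.9)] circ [552.  179.5] 56.6
scene [275. 171.] 189 rect [array([477.5,  21.1]), array([33.2, 33.4]), np.float64(58.2)] circ [476.7  20.5] 18.0
scene [301. 210.] 269 rect [array([620.9,  16.9]), array([33.1, 34.8]), np.float64(31.9)] circ [620.5  17.4] 18.1
scene [182. 238.] 1030 rect [array([ 615. , -192.2]), array([ 88.7, 115.3]), np.float64(32.2)] circ [ 613. -198.] 61.9
side [245. 164.] 696 rect [array([ 608.2, -190.2]), array([ 95.1, 111.3]), np.float64(44.2)] circ [ 611.6 -195.1] 61.6
side [304. 162.] 109 rect [array([ 458.6, -221. ]), array([23.6, 47.5]), np.float64(83.2)] circ [ 457.5 -230.6] 23.8
side [232. 209.] 192 rect [array([618.9,  20.1]), array([33.2, 30.9]), np.float64(0.5)] circ [618.6  17.2] 18.5
side [299. 214.] 202 rect [array([475.6,  23.9]), array([32.7, 31.6]), np.float64(7.1)] circ [474.3  21.1] 18.4
7.075 [ 637.6 -227.    15.1] [-0.649  0.761] [-0.66417038  0.47080063 -1.04267843]
```

View pics/c.png

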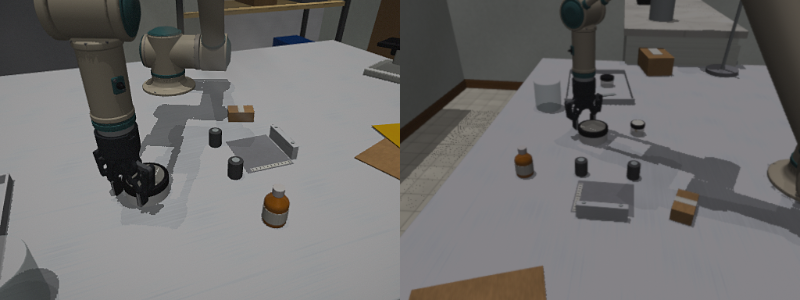

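The hand has the jar cradled between both fingers (left view, 150,182) and the other things are untouched. I continue the diagonal push, then back off.

{"api": "step_arm", "payload": {
  "steps": [
    [[0.01,0,0],0,-0.4],
    [[0.01,0,0],0,-0.4],
    [[0.01,0,0],0,-0.4],
    [[0.01,0,0],0,-0.4],
    [[0.01,0,0],0,-0.4],
    [[0.01,0,0],0,-0.4],
    [[0.01,0,0],0,-0.4],
    [[0.01,0,0],0,-0.4],
    [[0.01,0,0],0,-0.4],
    [[0.01,0,0],0,-0.4],
    [[0.01,0,0],0,-0.4],
    [[0.005,0,0],0,-0.4]
  ]
}}

```text
clock: 8.57
tool_pos: [578.7, -157.9, 15.4]
eef_rot: [[-0.649, 0.761, 0.0], [0.761, 0.649, -0.0], [-0.0, -0.0, -1.0]]
contact_force: [0.4, -1.0, -1.7]
gripper_width: 59.7
finger_force: 0.4
```

{"api": "step_arm", "payload": {
  "steps": [
    [[0,0,0],0,-0.4],
    [[-0.02,0,0],0,-0.4],
    [[-0.03,0,0],0,-0.4],
    [[-0.03,0,0],0,-0.4],
    [[0,0,0],1,-0.4],
    [[0,0,0],1,-0.4],
    [[0,0,0],1,-0.4],
    [[0,0,0],1,-0.4],
    [[0,0,0],1,-0.4],
    [[0,0,0],1,-0.4],
    [[0,0,0],1,-0.4],
    [[0,0,0],0.3,-0.4]
  ]
}}

```text
clock: 10.07
tool_pos: [621.4, -208.1, 15.2]
eef_rot: [[0.025, 1.0, 0.001], [1.0, -0.025, -0.001], [-0.001, 0.001, -1.0]]
contact_force: [0.2, 0.7, 1.1]
gripper_width: 59.8
finger_force: 0.0
```

{"api": "step_arm", "payload": {
  "steps": [
    [[0,0,0],0,-0.4],
    [[0,0,0],0,-0.4]
  ]
}}

```text
clock: 10.32
tool_pos: [620.8, -207.3, 15.3]
eef_rot: [[0.023, 1.0, 0.0], [1.0, -0.023, -0.0], [-0.0, 0.0, -1.0]]
contact_force: [0.0, -0.4, 0.3]
gripper_width: 60.0
finger_force: 0.0
```

```bash
python3 -c "
from h import *
cv2.imwrite('pics/d.png',jar())"
```

```text
scene [361. 177.] 172 rect [array([552.5, 183.1]), array([ 10.5, 115.1]), np.float64(88.6)] circ [552.4 178.7] 57.6
scene [275. 171.] 185 rect [array([477.9,  20.4]), array([34., 31.]), np.float64(68.3)] circ [476.4  20.6] 17.9
scene [146. 194.] 109 rect [array([ 466.9, -246.3]), array([43.9, 16.3]), np.float64(36.7)] circ [ 462.7 -240.6] 22.0
scene [219. 207.] 768 rect [array([ 546.6, -117.9]), array([98.5, 98.2]), np.float64(14.4)] circ [ 546.4 -116.4] 51.1
scene [301. 210.] 268 rect [array([620.8,  17.6]), array([32.9, 35.6]), np.float64(32.8)] circ [619.9  17.5] 18.2
scene [180. 251.] 150 rect [array([ 659.5, -206.7]), array([21.7, 10.6]), np.float64(89.5)] circ [ 655.2 -206.7] 10.9
side [304. 162.] 110 rect [array([ 458.4, -221. ]), array([23.9, 47.3]), np.float64(84.0)] circ [ 457.5 -229.5] 23.7
side [268. 180.] 558 rect [array([ 544. , -134.3]), array([133.5,  96.7]), np.float64(87.0)] circ [ 553.2 -137.9] 72.1
side [231. 209.] 193 rect [array([618.7,  19.9]), array([32. , 30.4]), np.float64(5.0)] circ [618.5  18.5] 17.3
side [299. 214.] 211 rect [array([475.9,  21.4]), array([32.6, 34. ]), np.float64(11.7)] circ [474.9  20.7] 18.6
10.425 [ 620.6 -207.1   15.3] [0.024 1.   ] [-0.25533099 -0.52430851 -0.24269321]
```

View pics/d.png

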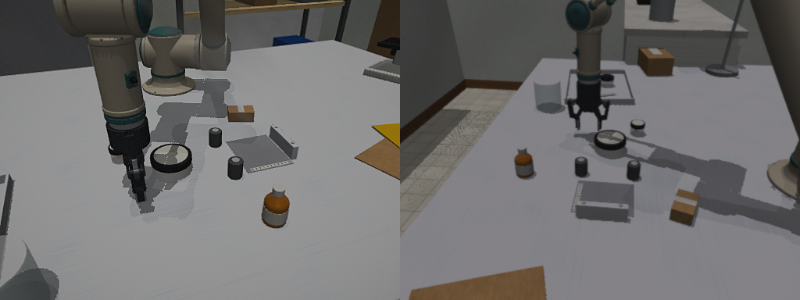

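The jar is at about (545.5,-117), close to the station axis (x≈544.2 there), with both jars and posts clear (scene view 170,158). I shift the hand behind it on the axis and push.

{"api": "step_arm", "payload": {
  "steps": [
    [[0,-0.033,0],0,-0.4],
    [[0,-0.033,0],0,-0.4],
    [[0,-0.032,0],0,-0.4],
    [[0,0,0],0,-0.4],
    [[0,0,0],0,-0.4]
  ]
}}

```text
clock: 11.05
tool_pos: [543.6, -205.6, 15.7]
eef_rot: [[0.024, 1.0, 0.002], [1.0, -0.024, -0.001], [-0.001, 0.002, -1.0]]
contact_force: [-0.0, -0.4, -0.5]
gripper_width: 60.0
finger_force: 0.0
```

{"api": "step_arm", "payload": {
  "steps": [
    [[0.01,0,0],0,-0.4],
    [[0.01,0,0],0,-0.4],
    [[0.01,0,0],0,-0.4],
    [[0.01,0,0],0,-0.4],
    [[0.01,0,0],0,-0.4],
    [[0.01,0,0],0,-0.4],
    [[0.01,0,0],0,-0.4],
    [[0.01,0,0],0,-0.4],
    [[0.01,0,0],0,-0.4],
    [[0.01,0,0],0,-0.4],
    [[0.01,0,0],0,-0.4],
    [[0.01,0,0],0,-0.4]
  ]
}}

```text
clock: 12.55
tool_pos: [544.5, -108.6, 15.3]
eef_rot: [[0.024, 1.0, -0.0], [1.0, -0.024, -0.0], [-0.0, -0.0, -1.0]]
contact_force: [-0.1, -1.1, -0.6]
gripper_width: 59.8
finger_force: 0.4
```

```bash
python3 -c "
from h import *
cv2.imwrite('pics/e.png',jar())"
```

```text
scene [255. 195.] 999 rect [array([529.2, -36.4]), array([ 85.1, 188.7]), np.float64(54.5)] circ [524.5 -43.1] 96.7
scene [362. 177.] 175 rect [array([552.7, 182.2]), array([  8.8, 114.8]), np.float64(89.6)] circ [552.7 179.5] 57.4
scene [152. 192.] 212 rect [array([ 459.2, -233.4]), array([48.4, 45.8]), np.float64(72.0)] circ [ 457.2 -233.4] 25.4
scene [301. 210.] 270 rect [array([620.6,  17.2]), array([33.6, 34.3]), np.float64(29.3)] circ [620.5  17.7] 17.9
side [306. 162.] 83 rect [array([ 450.6, -218.1]), array([39.2, 16. ]), np.float64(18.4)] circ [ 452.4 -223.4] 19.7
side [269. 193.] 665 rect [array([544.2, -58.5]), array([107. ,  98.3]), np.float64(81.5)] circ [547.4 -64.1] 58.8
side [231. 209.] 187 rect [array([618.7,  20.8]), array([32.8, 28.3]), np.float64(0.6)] circ [618.7  18.8] 17.9
side [299. 213.] 243 rect [array([474.7,  20.4]), array([35.9, 34.5]), np.float64(51.5)] circ [474.8  19.6] 19.1
12.65 [ 544.3 -108.1   15.3] [0.023 1.   ] [-0.19402469  0.12826777  0.87276046]
```

View pics/e.png

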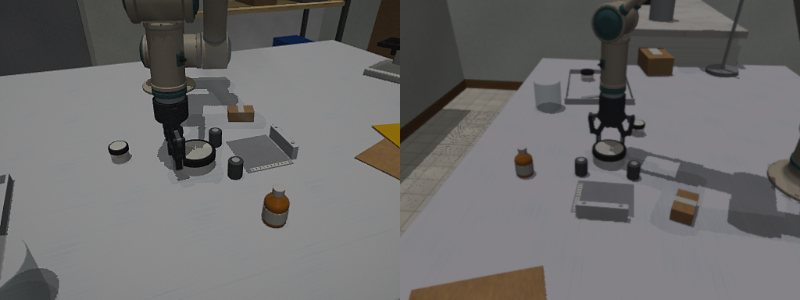

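The fingers cradle the jar just before the gap (right view 610,151), with the hand on the axis. I check the jar's lateral centring from the lid's width before entering.

```bash
cat >> h.py <<'E'
def lat(y):
    for n in("side","scene"):
        p,d=robot.snapshot(n);C=cloud(n,d)
        m=(d>0)&(C[...,2]>38)&(C[...,2]<52)&(abs(C[...,1]-y)<60)&(abs(C[...,0]-547)<53)&(C[...,1]>y-35)
        q=C[m][:,:2]; e=q[abs(q[:,1]-y)<8,0]; f=q[:,1].max()
        print(n,len(q),"x",e.min().round(1),e.max().round(1),((e.min()+e.max())/2).round(1),"front y",f.round(1))
E
python3 -c "
from h import *
lat(-57)"
```

```text
side 840 x 497.0 594.4 545.7 front y -6.1
scene 1067 x 494.9 595.6 545.2 front y -6.7
```

Centred to within 0.5 mm. I raise the fingers 8 mm for clearance over the posts and push on through the gap.

{"api": "step_arm", "payload": {
  "steps": [
    [[-0.005,0,0],0,-0.4],
    [[0,0,-0.01],0,-0.4],
    [[0.005,0,0],0,-0.4],
    [[0.01,0,0],0,-0.4],
    [[0.01,0,0],0,-0.4],
    [[0.01,0,0],0,-0.4],
    [[0.01,0,0],0,-0.4],
    [[0.01,0,0],0,-0.4],
    [[0.01,0,0],0,-0.4],
    [[0.01,0,0],0,-0.4],
    [[0.01,0,0],0,-0.4],
    [[0.01,0,0],0,-0.4]
  ]
}}

```text
clock: 14.25
tool_pos: [546.2, -36.6, 23.3]
eef_rot: [[0.024, 1.0, -0.0], [1.0, -0.024, -0.0], [-0.0, -0.0, -1.0]]
contact_force: [-0.0, -1.9, 2.9]
gripper_width: 60.0
finger_force: 1.5
```

{"api": "step_arm", "payload": {
  "steps": [
    [[0.005,0,0],0,-0.4],
    [[0.005,0,0],0,-0.4],
    [[0.005,0,0],0,-0.4],
    [[0.005,0,0],0,-0.4]
  ]
}}

```text
clock: 14.75
tool_pos: [546.6, -21.0, 23.3]
eef_rot: [[0.024, 1.0, -0.0], [1.0, -0.024, -0.0], [-0.0, -0.0, -1.0]]
contact_force: [1.0, -2.4, 2.2]
gripper_width: 59.9
finger_force: 1.4
```

```bash
python3 -c "
from h import *
lat(31)
cv2.imwrite('pics/f.png',jar()[:, :])"
```

```text
side 1046 x 499.2 595.8 547.5 front y 80.2
scene 838 x 499.2 597.6 548.4 front y 80.4
scene [363. 178.] 192 rect [array([553.5, 182.2]), array([116.,  12.]), np.float64(1.7)] circ [553.4 184.8] 58.1
scene [297. 199.] 802 rect [array([568.5,  31.6]), array([ 81.6, 131. ]), np.float64(48.4)] circ [568.   26.2] 70.5
scene [262. 182.] 88 rect [array([515.1, -22.3]), array([18. ,  7.8]), np.float64(71.1)] circ [513.2 -21.8] 9.2
scene [151. 192.] 213 rect [array([ 459.5, -233.9]), array([49.9, 45.7]), np.float64(69.6)] circ [ 457.1 -232.9] 25.5
side [304. 162.] 94 rect [array([ 458.9, -220.1]), array([23.7, 46.8]), np.float64(82.4)] circ [ 457.5 -230.2] 23.5
side [267. 214.] 1275 rect [array([546. ,  22.6]), array([156.4, 112.8]), np.float64(29.6)] circ [546.4  17.4] 89.1
14.95 [546.5 -20.7  23.1] [0.024 1.   ] [ 0.8513888  -0.41243756  0.70429389]
```

View pics/f.png

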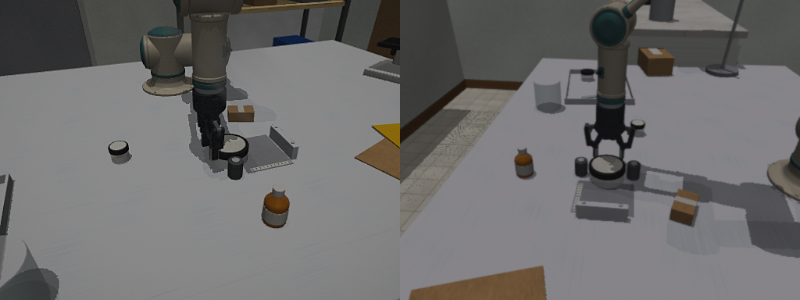

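The jar has passed the gap centred (jar at about (547.8,30), right view 607,168), and forces are small. I continue, watching force as the fingers pass between the posts.

{"api": "step_arm", "payload": {
  "steps": [
    [[0.005,0,0],0,-0.4],
    [[0.005,0,0],0,-0.4],
    [[0.005,0,0],0,-0.4],
    [[0.005,0,0],0,-0.4]
  ]
}}

```text
clock: 15.45
tool_pos: [546.8, -4.7, 23.2]
eef_rot: [[0.024, 1.0, -0.0], [1.0, -0.024, 0.0], [0.0, -0.0, -1.0]]
contact_force: [0.2, -0.4, 0.5]
gripper_width: 60.0
finger_force: 0.4
```

{"api": "step_arm", "payload": {
  "steps": [
    [[0.005,0,0],0,-0.4],
    [[0.005,0,0],0,-0.4],
    [[0.005,0,0],0,-0.4],
    [[0.005,0,0],0,-0.4],
    [[0.005,0,0],0,-0.4],
    [[0.005,0,0],0,-0.4],
    [[0.005,0,0],0,-0.4]
  ]
}}

```text
clock: 16.32
tool_pos: [547.7, 23.1, 23.3]
eef_rot: [[0.024, 1.0, 0.0], [1.0, -0.024, -0.0], [-0.0, 0.0, -1.0]]
contact_force: [-0.3, -1.3, 0.2]
gripper_width: 59.6
finger_force: 0.4
```

{"api": "step_arm", "payload": {
  "steps": [
    [[0.007,0,0],0,-0.4],
    [[0.007,0,0],0,-0.4],
    [[0.007,0,0],0,-0.4],
    [[0.007,0,0],0,-0.4],
    [[0.005,0,0],0,-0.4],
    [[0.005,0,0],0,-0.4],
    [[0.005,0,0],0,-0.4],
    [[0.005,0,0],0,-0.4],
    [[0.004,0,0],0,-0.4]
  ]
}}

```text
clock: 17.45
tool_pos: [548.6, 64.6, 23.3]
eef_rot: [[0.024, 1.0, -0.0], [1.0, -0.024, -0.0], [-0.0, -0.0, -1.0]]
contact_force: [-0.1, -0.9, -0.7]
gripper_width: 60.1
finger_force: 0.4
```

```bash
python3 -c "
from h import *
lat(120); s=robot.state(); print(s['tool_pos'],s['contact_force'])"
```

```text
side 1322 x 500.6 598.2 549.4 front y 180.0
scene 679 x 531.3 599.1 565.2 front y 180.0
[548.68402587  64.83400685  23.29754994] [ 0.08476775 -0.2813203   0.48277084]
```

{"api": "step_arm", "payload": {
  "steps": [
    [[0.0025,0,0],0,-0.4],
    [[0.0025,0,0],0,-0.4],
    [[0.0025,0,0],0,-0.4],
    [[0.0025,0,0],0,-0.4],
    [[0.002,0,0],0,-0.4],
    [[0.001,0,0],0,-0.4],
    [[0,0,0],0,-0.4]
  ]
}}

```text
clock: 18.42
tool_pos: [548.9, 74.9, 23.3]
eef_rot: [[0.024, 1.0, 0.0], [1.0, -0.024, 0.0], [0.0, 0.0, -1.0]]
contact_force: [0.0, -0.5, 0.3]
gripper_width: 59.9
finger_force: 0.2
```

{"api": "step_arm", "payload": {
  "steps": [
    [[0.001,0,0],0,-0.4],
    [[0.001,0,0],0,-0.4],
    [[0,0,0],0,-0.4]
  ]
}}

```text
clock: 18.8
tool_pos: [548.9, 76.5, 23.3]
eef_rot: [[0.024, 1.0, -0.0], [1.0, -0.024, -0.0], [-0.0, -0.0, -1.0]]
contact_force: [0.4, 0.2, 0.2]
gripper_width: 60.1
finger_force: 0.4
```

{"api": "step_arm", "payload": {
  "steps": [
    [[0.001,0,0],0,-0.4],
    [[0.001,0,0],0,-0.4],
    [[0,0,0],0,-0.4]
  ]
}}

```text
clock: 19.18
tool_pos: [549.0, 77.9, 23.3]
eef_rot: [[0.024, 1.0, 0.0], [1.0, -0.024, -0.0], [-0.0, 0.0, -1.0]]
contact_force: [0.4, -0.9, 0.1]
gripper_width: 59.9
finger_force: 0.6
```

{"api": "step_arm", "payload": {
  "steps": [
    [[0.001,0,0],0,-0.4],
    [[0.001,0,0],0,-0.4],
    [[0,0,0],0,-0.4]
  ]
}}

```text
clock: 19.55
tool_pos: [549.1, 78.3, 23.3]
eef_rot: [[0.023, 1.0, -0.0], [1.0, -0.023, -0.003], [-0.003, 0.0, -1.0]]
contact_force: [0.2, -6.7, 0.8]
gripper_width: 59.7
finger_force: 2.7
```

Force has risen to 6.7 N at the expected place, so the jar is against the bar. I retreat and lift clear.

{"api": "step_arm", "payload": {
  "steps": [
    [[-0.005,0,0],0,-0.4],
    [[-0.01,0,0],0,-0.4],
    [[-0.02,0,0],0,-0.4],
    [[0,0,0],0,-0.4],
    [[0,0,-0.03],0,-0.4],
    [[0,0,-0.06],0,-0.4],
    [[0,0,-0.06],0,-0.4],
    [[-0.06,0,-0.02],0,-0.4],
    [[-0.06,0,0],0,-0.4],
    [[-0.06,0,0],0,-0.4],
    [[-0.06,0,0],0,-0.4],
    [[0,0,0],0,-0.4]
  ]
}}

```text
clock: 21.05
tool_pos: [543.8, -143.5, 159.2]
eef_rot: [[0.029, 1.0, 0.001], [1.0, -0.029, -0.001], [-0.001, 0.001, -1.0]]
contact_force: [0.5, 0.7, -0.7]
gripper_width: 59.8
finger_force: 0.0
```

Run:
```python
from h import *
for n in("side","scene"):
    p,d=robot.snapshot(n);C=cloud(n,d)
    m=(d>0)&(C[...,2]>42.5)&(C[...,2]<52)&(abs(C[...,1]-129)<60)&(abs(C[...,0]-550)<60)
    q=C[m][:,:2];q=q[q[:,1]>70];(c,r)=cv2.minEnclosingCircle(q[q[:,1]<140].astype(np.float32))
    w=q[(q[:,1]<130)];print(n,len(q),"rear",q[:,1].min().round(1),"x",w[:,0].min().round(1),w[:,0].max().round(1))
    cv2.imwrite("pics/g_%s.png"%n,p)
cv2.imwrite("pics/g.png",np.hstack([cv2.resize(cv2.imread("pics/g_%s.png"%n),(400,300)) for n in("scene","side")]))
print(robot.state()["tool_pos"],robot.state()["clock"])
```

```text
side 1446 rear 77.9 x 501.0 597.8
scene 1017 rear 79.8 x 500.2 599.7
[ 543.42698765 -140.38201162  159.07977294] 21.15
```

View pics/g.png

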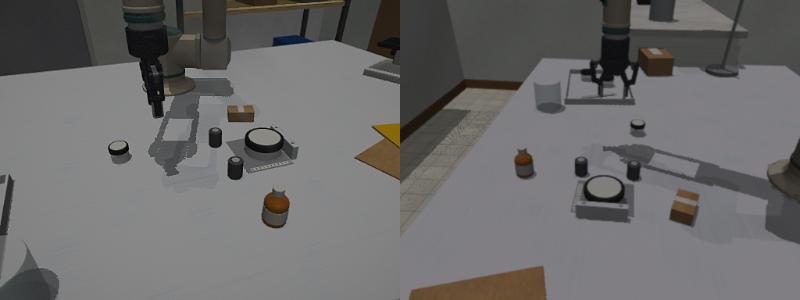

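The jar sits against the bar at about (549.7,129), centred on it (scene view 264,140). The bystanders stand untouched and the hand is clear.

```bash
python3 -c "
from station import robot
print(robot.hand_in())"
```

```text
the job is handed in; nothing more can be done
None
```

I pushed the evidence jar through the gap and it now rests against the stop bar, within about 1 mm of the bar's middle; the other things look untouched, the hand is clear, and the job is handed in (no verdict was returned).

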